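Set the preload of a board fixture's spring hold-down

ROBOT

A 6-joint arm with a two-finger parallel gripper is mounted at the origin on the work surface. World frame = base frame: x ahead of the robot, y to its left, z up, the work surface at z = 0. Lengths are in mm, angles in rad, forces in N, time in s.
With the tool pointing down it reaches from about 375 to 900 mm from the base axis. Payload 3.1 kg.
Tool frame: the origin (TCP) lies between the finger pads; the fingertips stand 25 mm ahead of it and the grasp point (between the pads) lies 6 mm ahead of it (ctrl.tip_extent is the distance from the TCP to the fingertips, in mm); z points along the fingers, y is the line along which they close (so a half turn about z gives the same grasp; the last joint's range is limited). The gripper opens to 85 mm and grips with 20 to 120 N. Pads are 22 mm wide; open, the fingers measure 114 mm over their backs; the gripper's body (76 mm by 85 mm) begins 54 mm behind the grasp point. The pads swing forward as they close: fully open they stand 13 mm farther back than shut.
Start: joints at [1.149, 0.527, 1.433, -0, 1.181, -0.178], TCP at [150.83, 606.504, 256.31] pointing down, gripper open.
Joint ranges: [-3.08, 3.08], [-0.75, 2.2], [0.22, 2.44], [-1.43, 4.57], [0, 2.65], [-2.85, 2.85]. Speed limits (rad/s): [2.79, 2.79, 3.14, 3.14, 3.14, 3.14].

INTERFACE

Orientations are given as a rotation vector (axis times angle).
In Python, from bench import ctrl gives the robot as it stands.
- The arm moves only by the tool arm_command, never from a script. Its argument "series" is a list of rows, each an object with "travel": the shift along the tool's x, y, z in m, a list of three; "yaw": the turn about the tool's z in rad; "jaw": the opening, from 0 (shut) to 1 (fully open). In form: [{"travel": [x, y, z], "yaw": yaw, "jaw": jaw}, ...]. A call has 1 to 20 rows; each row shifts and turns the commanded pose from where the row before left it, along the tool's axes as they then stand; what a row does not reach is not made up. A row lasts 1/12 s, in which the tool goes at most 41.7 mm and 7.16 degrees, less where a joint would pass 70% of its speed; a pose out of reach is approached as far as the arm can. A call with a gripper value outside its range is refused whole. The fingers move at their own pace and stop on an object; "grip_force" is the grip in N (left out, the last holds). Time passes only in rows, so rows that do not move let the fingers close. It gives the time, the measured TCP pose, the force, the opening and the grip force at its end, in the units of the state.
- ctrl.get_obs(): the state, without advancing time (a new reading comes with each control period).
- ctrl.capture(name): name is "scene" or "top" or "wrist"; returns (picture, depth): 384x512x3 uint8, red, green, blue; 384x512 float32, mm along the optical axis (not along the pixel's ray), 0 where there is no reading.
- ctrl.camera_params(name): a dict with "fx", "fy", "cx", "cy" (pixels), "position" and "attitude" of the camera in the world. Camera axes: x right, y down, z forward; pixel columns grow to the right and rows downward; lengths in mm; the calibration is good to about 2 mm. The wrist camera is an equidistant fisheye: a pixel r from the principal point sees the ray r / f radians off the axis. A picture is of the moment at which its call begins: read the wrist's pose just before it. camera_params takes no time and is no camera call; for the wrist camera it gives the pose at the moment of the call.
- ctrl.finish_job(): hands the job in; it is judged then, once.
The state is a dict: "t": time; "q": joint angles; "joint_vel": joint speeds; "tau": joint torques, N m; "position": TCP position; "ee_rot": TCP orientation; "force": force on the tool from outside, world axes, zero at the start; "wrist_torque": the same for the moment, N m; "finger_gap": finger opening in mm; "grip_force": force on a finger pad.
Only numpy, scipy, OpenCV 4.12 (cv2) and the standard library are available. Lean on these libraries where they do the work, as an engineer would, in place of code of your own. Each camera call takes 0.05 s, during which the arm holds its last target. There are 200 camera calls.

TASK

The spring hold-down of the board fixture has gone slack. Test it as found by pressing down with 12 N (within 1 N, held steady for about a second) on the round steel boss halfway along its tongue, and see how far the tongue goes down; then push the adjuster slide towards the tongue until a 12 N press on the boss takes it down 8 mm (within 1 mm) from its raised stop, finishing with such a press held steady for about a second. Never press the boss harder than 20 N, leave everything else where it stands, and finish with the tongue sprung back up, the adjuster left as set and the hand clear.

Things in the scene. Friction and masses are not known exactly. Their poses are not given: they have to be found in the camera images.
- fixture: aluminium plate 190 x 330 x 12 mm fixed to the bench, turned up to 0.4 rad either way. Origin at bench height under the tongue's centre line. Its y axis runs along the tongue: adjuster (y about -143 mm), white root block (y -30 mm, 44 mm wide, top 95 mm above the bench), boss (y +40 mm), tip (y +114 mm), all at x 0. The circuit board lies on its +x side
- tongue (a joint): steel spring tongue, 20 mm wide, 3 mm thick, a cantilever from the root block; raised, it lies level, its top 81.5 mm above the bench. Value in rad: 0 = against its raised stop, growing as it is pressed down, hard end at 0.36. The boss is 70 mm from the root, so 8 mm down at the boss is 0.114 rad
- boss: round steel boss on the tongue at mid-span, 18 mm across, 10.5 mm high: the one place to press; origin at the centre of its underside. The spring is preloaded upwards against the stop: pressed here it does not move until the preload is exceeded, then yields about 1 mm per 0.58 N. Preload as found is unknown (about 0.5 to 6 N); 8 mm at 12 N means about 7.3 N
- boss_top (a point): centre of the boss's flat top, 92 mm above the bench when the tongue is raised
- adjuster (a joint): the adjuster slide on its rail behind the tongue's root, in m: 0 = fully backed off (as found), growing to 0.045 as it is slid along the fixture's +y towards the tongue. Every 10 mm adds about 2 N of preload, that is, takes about 3.5 mm off the tongue's travel at a given load. Stiff: 8 to 15 N to move; stays where it is left
- adjuster_grip (a point): grip point in the adjuster's upright black fin, 19 mm below its top and 67 mm above the bench; the fin is 12 mm thick along the slide (the fixture's y), 30 mm wide, from 40 to 86 mm above the bench. With the adjuster at 0 it is at fixture y -143 mm. 40 mm or more free on both sides of it along the slide
- circuit_board: loose green circuit board 76 x 124 x 2 mm lying on four white blocks of the fixture, beside the tongue; origin: centre of its underside. Leave alone
- nylon_block: loose white nylon block 26 x 22 x 30 mm high standing on the fixture plate, near the tongue's root; origin: centre of its underside. Leave alone
- dowel: loose steel dowel, 14 mm across, 30 mm high, standing on the fixture plate near the tongue's tip end; origin: centre of its underside. Leave alone
- screwdriver: loose screwdriver lying on the bench to the left; leave alone
- flux_bottle: white bottle, 48 mm across, 110 mm high, on the bench to the left; leave alone
- wire_spool: grey flanged spool, 60 mm across, 40 mm high, on the bench to the right; leave alone
- screw_tray: small black two-compartment tray 100 x 140 x 35 mm on the bench to the right; leave alone

How it is judged:
By the outcome, as a careful person would: the job done as asked, in the order asked, and still so for the second after the job is handed in, with the robot touching nothing.
It also fails if it takes over 72 s, if anything falls off the work surface, if the arm or the gripper's body presses on something with over 40 N, if the wrist force passes 120 N, or if a joint passes its speed limit or range.

## Working session

There is one attempt and no reset: what is moved stays moved. The work goes in short steps, Python scripts to look and compute and a tool call to move; the robot and the scene stay as the last step left them, time stands still between calls to the robot, and variables do not carry over. Pictures are saved under pics/ and viewed, at most 10 in all, crops included, and the job is handed in when it is done.

Besides the shell and the picture viewer there is one more tool, called after "Emit:" by a JSON object that holds its "op" and its "data". arm_command: Moves the arm, as the interface text tells. Its arguments: {"type":"object","properties":{"series":{"type":"array","items":{"type":"object","properties":{"travel":{"type":"array","items":{"type":"number"}},"yaw":{"type":"number"},"jaw":{"type":"number"}}}},"grip_force":{"type":"number"}},"required":["series"]}

```bash
mkdir -p pics; ls; python3 - <<'E'
from bench import ctrl
import cv2,numpy as np
o=ctrl.get_obs();print({k:np.round(v,3) for k,v in o.items()}, ctrl.tip_extent)
ims=[]
for n in("top","scene"):
    p,d=ctrl.capture(n);np.savez(f"{n}.npz",p=p,d=d,**{k:v for k,v in ctrl.camera_params(n).items()})
    print(ctrl.camera_params(n))
    cv2.imwrite(f"pics/{n}.png",p[:,:,::-1])
E
```

```text
pics
{'t': np.float64(0.0), 'q': array([ 1.148,  0.528,  1.434, -0.   ,  1.181, -0.178]), 'joint_vel': array([-0.001, -0.001,  0.001, -0.   ,  0.   ,  0.001]), 'tau': array([-0.0000e+00, -4.4234e+01, -1.7803e+01, -0.0000e+00,  8.0000e-03,
        0.0000e+00]), 'position': array([150.573, 605.912, 255.359]), 'ee_rot': array([-3.820e-01, -3.118e+00,  3.000e-03]), 'force': array([ 0.142, -0.745, -0.825]), 'wrist_torque': array([-0.056,  0.017, -0.008]), 'grip_force': np.float64(0.0), 'finger_gap': np.float64(85.19)} 25.0
{'fx': 483.20018733655627, 'fy': 483.20018733655627, 'cx': 246.13067965160434, 'cy': 192.00668965097523, 'position': array([ 242.9844492 ,  -11.33678294, 1664.81466672]), 'attitude': array([-2.10571651,  2.1480644 , -0.18501355])}
{'fx': 401.2086117485238, 'fy': 401.2086117485238, 'cx': 259.23426089218356, 'cy': 190.5538550150982, 'position': array([1262.97578145, -200.2648567 , 1038.75455759]), 'attitude': array([-1.99445021, -1.59057915,  0.5470194 ])}
```

View pics/top.png

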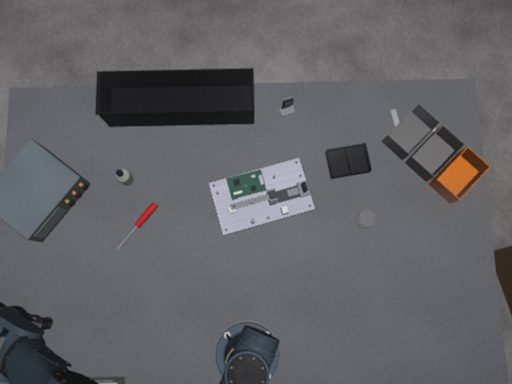

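View pics/scene.png

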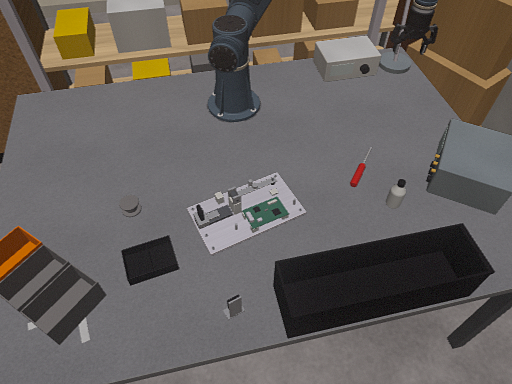

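The top view shows the fixture around (262,196), with the adjuster's black fin at its right end (304,187) and the tongue running left to about (232,209). I'll enlarge both views.

```bash
python3 - <<'E'
import cv2,numpy as np
a=np.load("top.npz")['p'][150:242,200:324,::-1]
b=np.load("scene.npz")['p'][170:255,180:312,::-1]
a=cv2.resize(a,(124*6,92*6),interpolation=3)
cv2.imwrite("pics/a.png",a)
E
cat > h.py <<'E'
import numpy as np
from scipy.spatial.transform import Rotation as R
def back(par,u,v,z):
    "pixel -> world at height z (pinhole)"
    M=R.from_rotvec(par['attitude']).as_matrix()
    r=M@np.array([(u-par['cx'])/par['fx'],(v-par['cy'])/par['fy'],1.])
    p=np.array(par['position']);return p+r*(z-p[2])/r[2]
E
```

```text
(no output)
```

View pics/a.png

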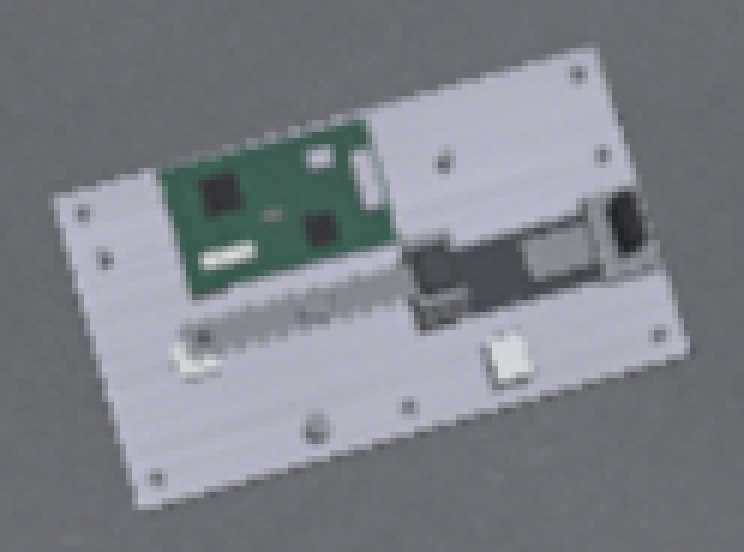

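Enlarged (6x, offset 200,150): fin top is at (628,222), boss at (313,313), tongue tip near (200,337), nylon block at (508,358) and dowel at (316,430). Plate corners are (55,197), (597,47), (690,350) and (137,508).

```bash
python3 - <<'E'
from h import *
from bench import ctrl
par=np.load("top.npz")
f=lambda x,y,z:back(par,200+(x+.5)/6-.5,150+(y+.5)/6-.5,z)
P=dict(fin=f(628,222,86),boss=f(313,313,92),tip=f(203,337,81),nyl=f(508,358,42),dow=f(316,430,42))
C=[f(x,y,12) for x,y in((55,197),(597,47),(690,350),(137,508))]
for k,v in P.items():print(k,v.round(1))
for c in C:print(c.round(1))
print("sides",[np.linalg.norm(C[i]-C[i-1]).round(1) for i in range(4)])
for n,(s,t) in dict(long1=(C[1],C[0]),long2=(C[2],C[3]),line=(P['fin'],P['boss'])).items():
    d=t-s;print(n,np.hypot(*d[:2]).round(1),np.arctan2(-d[0],d[1]).round(3))
o=ctrl.get_obs();print(R.from_rotvec(o['ee_rot']).as_matrix().round(3))
# boss via depth
u,v=(200+313/6,150+313/6);print(par['d'][int(v)-1:int(v)+3,int(u)-2:int(u)+3], par['d'][187,304])
E
```

```text
fin [ 540.2 -201.7   86. ]
boss [491.8 -26.1  92. ]
tip [481.3  34.8  81. ]
nyl [ 471.7 -136.1   42. ]
dow [433.  -26.8  42. ]
[575.7 121.7  12. ]
[ 658.9 -196.7   12. ]
[ 478.5 -243.2   12. ]
[393.9  75.9  12. ]
sides [np.float64(187.5), np.float64(329.1), np.float64(186.3), np.float64(330.2)]
long1 329.1 0.255
long2 330.2 0.259
line 182.2 0.269
[[-0.97   0.241 -0.001]
 [ 0.241  0.97  -0.002]
 [ 0.    -0.002 -1.   ]]
[[1591.773  1593.0854 1585.6543 1591.2725 1589.5022]
 [1592.7162 1595.3953 1590.6179 1587.8002 1593.7916]
 [1603.1345 1591.939  1591.0364 1585.4233 1592.5587]
 [1596.8522 1607.2012 1599.5315 1598.9126 1667.74  ]] 1603.768
```

Plate sides measure 187 x 330 mm, and the fin-to-boss distance is 182 mm against an expected 183. Fixture yaw is about 0.258 rad, so the measurements hold together. Next I'll turn the tool to the fixture and move over the boss.

Emit:
{"op": "arm_command", "data": {"series": [{"travel": [0, 0, 0], "yaw": -0.1, "jaw": 0}, {"travel": [0, 0, 0], "yaw": -0.1, "jaw": 0}, {"travel": [0, 0, 0], "yaw": -0.1, "jaw": 0}, {"travel": [0, 0, 0], "yaw": -0.1, "jaw": 0}, {"travel": [0, 0, 0], "yaw": -0.1, "jaw": 0}]}}

```text
t: 0.52
position: [150.7, 606.1, 255.7]
ee_rot: [0.409, -3.114, 0.002]
force: [0.5, 0.3, -0.4]
finger_gap: 25.7
grip_force: 0.0
```

Emit:
{"op": "arm_command", "data": {"series": [{"travel": [-0.0094, -0.0388, 0], "yaw": 0, "jaw": 0}, {"travel": [-0.0094, -0.0388, 0], "yaw": 0, "jaw": 0}, {"travel": [-0.0094, -0.0388, 0], "yaw": 0, "jaw": 0}, {"travel": [-0.0094, -0.0388, 0], "yaw": 0, "jaw": 0}, {"travel": [-0.0094, -0.0388, 0], "yaw": 0, "jaw": 0}, {"travel": [-0.0094, -0.0388, 0], "yaw": 0, "jaw": 0}, {"travel": [-0.0094, -0.0388, 0], "yaw": 0, "jaw": 0}, {"travel": [-0.0094, -0.0388, 0], "yaw": 0, "jaw": 0}, {"travel": [-0.0094, -0.0388, 0], "yaw": 0, "jaw": 0}, {"travel": [-0.0094, -0.0388, 0], "yaw": 0, "jaw": 0}, {"travel": [-0.0094, -0.0388, 0], "yaw": 0, "jaw": 0}, {"travel": [-0.0094, -0.0388, 0], "yaw": 0, "jaw": 0}, {"travel": [-0.0094, -0.0388, 0], "yaw": 0, "jaw": 0}, {"travel": [-0.0094, -0.0388, 0], "yaw": 0, "jaw": 0}, {"travel": [-0.0094, -0.0388, 0], "yaw": 0, "jaw": 0}, {"travel": [-0.0094, -0.0388, 0], "yaw": 0, "jaw": 0}, {"travel": [-0.0094, -0.0388, 0], "yaw": 0, "jaw": 0}, {"travel": [-0.0094, -0.0388, 0], "yaw": 0, "jaw": 0}, {"travel": [0, 0, 0], "yaw": 0, "jaw": 0}, {"travel": [0, 0, 0], "yaw": 0, "jaw": 0}]}}

```text
t: 2.18
position: [492.3, -28.3, 255.9]
ee_rot: [0.395, -3.117, -0.0]
force: [-0.0, 0.9, 0.2]
finger_gap: 0.4
grip_force: 0.0
```

```bash
python3 - <<'E'
from h import *
from bench import ctrl
import cv2
o=ctrl.get_obs();print(o['t'],o['position'].round(1),o['force'].round(2),o['finger_gap'],R.from_rotvec(o['ee_rot']).as_matrix().round(3))
par=ctrl.camera_params("wrist");p,d=ctrl.capture("wrist");np.savez("w1.npz",p=p,d=d,**par)
print(par)
cv2.imwrite("pics/w1.png",cv2.resize(p[:,:,::-1],(800,600),interpolation=3))
E
```

```text
2.1833 [492.3 -28.3 255.9] [-0.01  0.89  0.23] 0.4320781729096023 [[-0.968 -0.249 -0.   ]
 [-0.249  0.968  0.   ]
 [ 0.     0.    -1.   ]]
{'fx': 297.3186396354542, 'fy': 297.3186396354542, 'cx': 256.3354722433344, 'cy': 192.36729163717723, 'position': array([414.20822384, -49.44431939, 373.05519595]), 'attitude': array([1.78823359, 2.30416083, 0.37752388])}
```

View pics/w1.png

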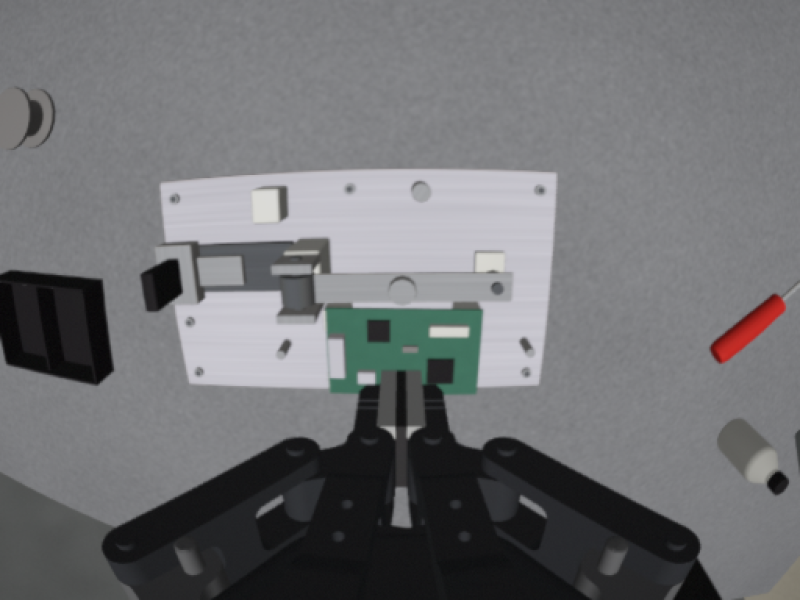

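The wrist view shows the boss at (402,290), the fin at (162,285) and the closed fingertips at (400,375).

```bash
cat >> h.py <<'E'
def backf(par,u,v,z):
    "fisheye pixel -> world at height z"
    M=R.from_rotvec(par['attitude']).as_matrix()
    a,b=(u-par['cx'])/par['fx'],(v-par['cy'])/par['fy'];t=np.hypot(a,b)
    r=M@np.array([a/t*np.sin(t),b/t*np.sin(t),np.cos(t)])
    p=np.array(par['position']);return p+r*(z-p[2])/r[2]
th=.257;FY=np.array([-np.sin(th),np.cos(th)]);FX=np.array([np.cos(th),np.sin(th)])
E
python3 - <<'E'
from h import *
par=np.load("w1.npz");s=1.5625
g=lambda x,y,z:backf(par,(x+.5)/s-.5,(y+.5)/s-.5,z)
B=g(402,289,92)
for n,q in dict(boss=B,tipL=g(512,273,81.5),tipR=g(512,300,81.5),rootT=g(316,273,81.5),rootB=g(316,303,81.5),finfar=g(179,262,86),finnear=g(145,309,86),c1=g(161,184,12),c2=g(556,172,12),c3=g(540,384,12),c4=g(190,384,12),fl=g(380,372,231),fr=g(424,372,231)).items():
    e=q[:2]-B[:2];print(n,q.round(1),"fixt rel boss",(e@FX).round(1),(e@FY+40).round(1))
E
```

```text
boss [498.5 -27.5  92. ] fixt rel boss 0.0 40.0
tipL [472.7  41.1  81.5] fixt rel boss -7.6 112.9
tipR [490.6  47.1  81.5] fixt rel boss 11.3 114.2
rootT [504.9 -84.3  81.5] fixt rel boss -8.2 -16.5
rootB [525.4 -80.2  81.5] fixt rel boss 12.7 -17.8
finfar [ 518.9 -180.7   86. ] fixt rel boss -19.2 -113.3
finnear [ 561.  -205.9   86. ] fixt rel boss 15.1 -148.4
c1 [ 482.  -241.7   12. ] fixt rel boss -70.4 -162.9
c2 [397.   73.1  12. ] fixt rel boss -72.6 163.1
c3 [578.6 123.2  12. ] fixt rel boss 115.8 165.4
c4 [ 664.  -194.1   12. ] fixt rel boss 117.7 -163.2
fl [487.6 -38.3 231. ] fixt rel boss -13.3 32.4
fr [483.8 -23.6 231. ] fixt rel boss -13.2 47.5
```

Emit:
{"op": "arm_command", "data": {"series": [{"travel": [-0.003, 0.0075, 0.02], "yaw": 0, "jaw": 0}, {"travel": [0, 0, 0.03], "yaw": 0, "jaw": 0}, {"travel": [0, 0, 0.03], "yaw": 0, "jaw": 0}, {"travel": [0, 0, 0.03], "yaw": 0, "jaw": 0}, {"travel": [0, 0, 0.015], "yaw": 0, "jaw": 0}, {"travel": [0, 0, 0.004], "yaw": 0, "jaw": 0}, {"travel": [0, 0, 0], "yaw": 0, "jaw": 0}, {"travel": [0, 0, 0], "yaw": 0, "jaw": 0}]}}

```text
t: 2.9
position: [492.5, -17.4, 127.9]
ee_rot: [-0.403, 3.115, -0.0]
force: [0.5, 0.2, 0.2]
finger_gap: -0.2
grip_force: 0.0
```

```bash
python3 - <<'E'
from h import *
from bench import ctrl
import cv2
F=[]
for i in range(6):
    o=ctrl.get_obs();F.append(o['force']);par=ctrl.camera_params("wrist");p,d=ctrl.capture("wrist")
np.savez("w2.npz",p=p,d=d,**par)
print(o['t'],o['position'].round(2),np.round(F,2))
cv2.imwrite("pics/w2.png",cv2.resize(p[100:300,130:390,::-1],(780,600),interpolation=3))
E
```

```text
3.15 [493.12 -18.26 128.45] [[ 0.47  0.15  0.16]
 [ 0.31 -0.35 -0.6 ]
 [-0.47  0.04  0.32]
 [ 0.62  0.02 -0.34]
 [-0.56 -0.37 -0.14]
 [ 0.09  0.46 -0.07]]
```

View pics/w2.png

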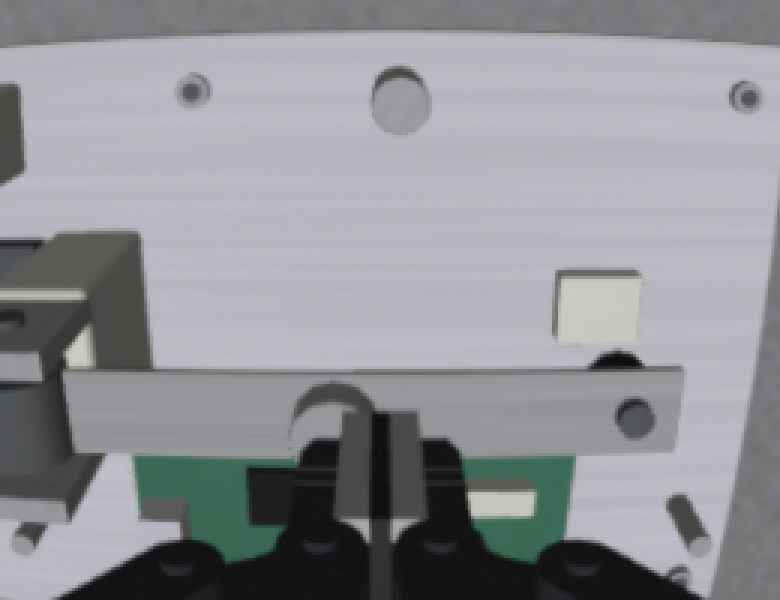

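The fingertip edge at (342,412) sits about 3 mm past the boss centre at (330,442) towards the tip. I'll correct that and descend gently.

Emit:
{"op": "arm_command", "data": {"series": [{"travel": [-0.002, -0.003, 0.003], "yaw": 0, "jaw": 0}, {"travel": [0, 0, 0.003], "yaw": 0, "jaw": 0}, {"travel": [0, 0, 0.002], "yaw": 0, "jaw": 0}, {"travel": [0, 0, 0.001], "yaw": 0, "jaw": 0}, {"travel": [0, 0, 0.001], "yaw": 0, "jaw": 0}, {"travel": [0, 0, 0.001], "yaw": 0, "jaw": 0}, {"travel": [0, 0, 0], "yaw": 0, "jaw": 0}, {"travel": [0, 0, 0], "yaw": 0, "jaw": 0}]}}

```text
t: 3.87
position: [494.9, -20.5, 116.3]
ee_rot: [0.401, -3.115, -0.0]
force: [-1.0, 0.7, 1.9]
finger_gap: 0.4
grip_force: 1.0
```

Emit:
{"op": "arm_command", "data": {"series": [{"travel": [0, 0, 0.001], "yaw": 0, "jaw": 0}, {"travel": [0, 0, 0.001], "yaw": 0, "jaw": 0}, {"travel": [0, 0, 0], "yaw": 0, "jaw": 0}]}}

```text
t: 4.12
position: [494.9, -20.4, 114.3]
ee_rot: [0.401, -3.115, -0.001]
force: [-1.3, 0.4, 2.1]
finger_gap: 0.0
grip_force: 1.6
```

Emit:
{"op": "arm_command", "data": {"series": [{"travel": [0, 0, 0.001], "yaw": 0, "jaw": 0}, {"travel": [0, 0, 0.001], "yaw": 0, "jaw": 0}, {"travel": [0, 0, 0], "yaw": 0, "jaw": 0}]}}

```text
t: 4.37
position: [494.9, -20.2, 112.2]
ee_rot: [0.401, -3.115, -0.001]
force: [-1.7, 3.0, 3.7]
finger_gap: -0.0
grip_force: 2.3
```

Emit:
{"op": "arm_command", "data": {"series": [{"travel": [0, 0, 0.001], "yaw": 0, "jaw": 0}, {"travel": [0, 0, 0.001], "yaw": 0, "jaw": 0}, {"travel": [0, 0, 0], "yaw": 0, "jaw": 0}]}}

```text
t: 4.62
position: [494.9, -20.1, 110.2]
ee_rot: [0.401, -3.115, -0.001]
force: [-1.3, 3.9, 5.7]
finger_gap: 0.1
grip_force: 3.0
```

Emit:
{"op": "arm_command", "data": {"series": [{"travel": [0, 0.0004, 0.001], "yaw": 0, "jaw": 0}, {"travel": [0, 0, 0.001], "yaw": 0, "jaw": 0}, {"travel": [0, 0, 0.001], "yaw": 0, "jaw": 0}, {"travel": [0, 0, 0.001], "yaw": 0, "jaw": 0}, {"travel": [0, 0, 0], "yaw": 0, "jaw": 0}, {"travel": [0, 0, 0], "yaw": 0, "jaw": 0}]}}

```text
t: 5.12
position: [494.8, -19.9, 106.5]
ee_rot: [0.401, -3.115, -0.001]
force: [-1.7, 3.7, 7.3]
finger_gap: 0.2
grip_force: 3.9
```

Emit:
{"op": "arm_command", "data": {"series": [{"travel": [0, 0.0002, 0.001], "yaw": 0, "jaw": 0}, {"travel": [0, 0, 0.001], "yaw": 0, "jaw": 0}, {"travel": [0, 0, 0], "yaw": 0, "jaw": 0}, {"travel": [0, 0, 0], "yaw": 0, "jaw": 0}]}}

```text
t: 5.45
position: [494.8, -19.9, 104.7]
ee_rot: [0.401, -3.116, -0.0]
force: [-3.0, 3.5, 9.0]
finger_gap: 0.2
grip_force: 4.4
```

```bash
cat > rd.py <<'E'
from bench import ctrl
import numpy as np,sys
F=[];P=[]
for i in range(int(sys.argv[1])):
    o=ctrl.get_obs();F.append(o['force']);P.append(o['position']);ctrl.capture("top")
print(o['t'],np.mean(P,0).round(2),np.mean(F,0).round(2),np.std(F,0).round(2),o['finger_gap'].round(1))
E
python3 rd.py 6
```

```text
Traceback (most recent call last):
  File "rd.py", line 6, in <module>
    print(o['t'],np.mean(P,0).round(2),np.mean(F,0).round(2),np.std(F,0).round(2),o['finger_gap'].round(1))
                                                                                  ^^^^^^^^^^^^^^^^^^^^^
AttributeError: 'float' object has no attribute 'round'
```

Emit:
{"op": "arm_command", "data": {"series": [{"travel": [0, 0.0002, 0.001], "yaw": 0, "jaw": 0}, {"travel": [0, 0, 0.001], "yaw": 0, "jaw": 0}, {"travel": [0, 0, 0.001], "yaw": 0, "jaw": 0}, {"travel": [0, 0, 0], "yaw": 0, "jaw": 0}]}}

```text
t: 6.08
position: [494.8, -19.9, 101.8]
ee_rot: [0.402, -3.116, 0.0]
force: [-3.1, 2.3, 10.1]
finger_gap: 0.2
grip_force: 5.1
```

```bash
sed -i "s/,o\['finger_gap'\].round(1)//" rd.py; python3 rd.py 8
```

```text
6.4333 [494.84 -19.86 101.85] [-2.64  1.95  9.99] [0.57 0.43 0.41]
```

Emit:
{"op": "arm_command", "data": {"series": [{"travel": [0, 0.0002, 0.001], "yaw": 0, "jaw": 0}, {"travel": [0, 0, 0.001], "yaw": 0, "jaw": 0}, {"travel": [0, 0, 0.0007], "yaw": 0, "jaw": 0}, {"travel": [0, 0, 0], "yaw": 0, "jaw": 0}, {"travel": [0, 0, 0], "yaw": 0, "jaw": 0}]}}

```text
t: 6.9
position: [494.9, -19.9, 99.3]
ee_rot: [-0.402, 3.116, -0.001]
force: [-3.7, 0.9, 10.9]
finger_gap: 0.2
grip_force: 5.7
```

```bash
python3 rd.py 10
```

```text
7.35 [494.9  -19.93  99.37] [-3.21  0.9  11.1 ] [0.5  0.42 0.44]
```

Emit:
{"op": "arm_command", "data": {"series": [{"travel": [0.0002, 0, 0.001], "yaw": 0, "jaw": 0}, {"travel": [0.0001, 0, 0.0004], "yaw": 0, "jaw": 0}, {"travel": [0, 0, 0], "yaw": 0, "jaw": 0}, {"travel": [0, 0, 0], "yaw": 0, "jaw": 0}]}}

```text
t: 7.73
position: [494.9, -20.0, 98.1]
ee_rot: [-0.402, 3.115, -0.001]
force: [-2.4, 0.7, 12.3]
finger_gap: -0.0
grip_force: 6.0
```

```bash
python3 rd.py 10
```

```text
8.1833 [494.88 -20.03  98.11] [-2.92  1.38 12.15] [0.55 0.57 0.3 ]
```

As found, a 12.15 N press takes the boss down about 19 mm. I'll hold it another second, retract and go over the fin.

Emit:
{"op": "arm_command", "data": {"series": [{"travel": [0, 0, 0], "yaw": 0, "jaw": 0}, {"travel": [0, 0, 0], "yaw": 0, "jaw": 0}, {"travel": [0, 0, 0], "yaw": 0, "jaw": 0}, {"travel": [0, 0, 0], "yaw": 0, "jaw": 0}, {"travel": [0, 0, 0], "yaw": 0, "jaw": 0}, {"travel": [0, 0, 0], "yaw": 0, "jaw": 0}, {"travel": [0, 0, 0], "yaw": 0, "jaw": 0}, {"travel": [0, 0, 0], "yaw": 0, "jaw": 0}, {"travel": [0, 0, 0], "yaw": 0, "jaw": 0}, {"travel": [0, 0, 0], "yaw": 0, "jaw": 0}, {"travel": [0, 0, 0], "yaw": 0, "jaw": 0}]}}

```text
t: 9.15
position: [494.9, -20.0, 98.1]
ee_rot: [-0.402, 3.115, -0.001]
force: [-2.5, 2.1, 12.6]
finger_gap: 0.3
grip_force: 6.0
```

Emit:
{"op": "arm_command", "data": {"series": [{"travel": [0, 0, -0.005], "yaw": 0, "jaw": 0}, {"travel": [0, 0, -0.005], "yaw": 0, "jaw": 0}, {"travel": [0, 0, -0.005], "yaw": 0, "jaw": 0}, {"travel": [0, 0, -0.005], "yaw": 0, "jaw": 0}, {"travel": [0, 0, -0.02], "yaw": 0, "jaw": 0}, {"travel": [0, 0, -0.03], "yaw": 0, "jaw": 0.5}, {"travel": [0, -0.0315, 0], "yaw": 0, "jaw": 0.5}, {"travel": [0, -0.0315, 0], "yaw": 0, "jaw": 0.5}, {"travel": [0.002, -0.0315, 0], "yaw": 0, "jaw": 0.5}, {"travel": [0, -0.0315, 0], "yaw": 0, "jaw": 0.5}, {"travel": [0, -0.0315, 0], "yaw": 0, "jaw": 0.5}, {"travel": [0, -0.0315, 0], "yaw": 0, "jaw": 0.5}, {"travel": [0, 0, 0], "yaw": 0, "jaw": 0.5}, {"travel": [0, 0, 0], "yaw": 0, "jaw": 0.5}, {"travel": [0, 0, 0], "yaw": 0, "jaw": 0.5}]}}

```text
t: 10.4
position: [540.1, -202.9, 166.6]
ee_rot: [0.4, -3.115, -0.001]
force: [-0.1, -0.7, 0.2]
finger_gap: 43.0
grip_force: 0.0
```

```bash
python3 - <<'E'
from h import *
from bench import ctrl
import cv2
o=ctrl.get_obs();par=ctrl.camera_params("wrist");p,d=ctrl.capture("wrist")
np.savez("w3.npz",p=p,d=d,**par)
print(o['t'],o['position'].round(2),o['force'],o['finger_gap'])
cv2.imwrite("pics/w3.png",cv2.resize(p[100:300,130:390,::-1],(780,600),interpolation=3))
E
```

```text
10.4 [ 540.06 -202.95  166.59] [-0.10515375 -0.72005085  0.18310533] 42.99743397968767
```

View pics/w3.png

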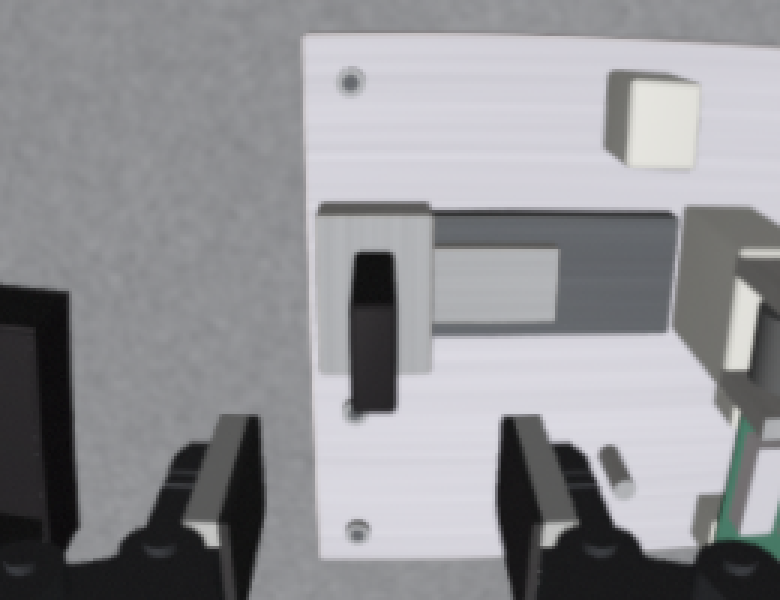

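The fin top centre at (374,357) lies between the open pads (261 and 499). I'll check the fin position numerically against the TCP.

```bash
python3 - <<'E'
from h import *
par=np.load("w3.npz")
g=lambda x,y,z:backf(par,130+(x+.5)/3-.5,100+(y+.5)/3-.5,z)
T=np.array([540.06,-202.95])
for n,q in dict(fin=g(374,357,86),nyl=g(662,124,42),pad=g(380,415,166.6-25+6)).items():
    e=q[:2]-T;print(n,q.round(1),"rel tcp in tool axes",(-e@FX).round(1),(e@FY).round(1))
E
```

```text
fin [ 546.6 -204.2   86. ] rel tcp in tool axes -6.0 -2.9
nyl [ 476.7 -138.7   42. ] rel tcp in tool axes 44.9 78.2
pad [ 530.6 -206.8  147.6] rel tcp in tool axes 10.1 -1.3
```

Emit:
{"op": "arm_command", "data": {"series": [{"travel": [-0.005, -0.0015, 0.02], "yaw": 0, "jaw": 0.5}, {"travel": [0, 0, 0.03], "yaw": 0, "jaw": 0.5}, {"travel": [0, 0, 0.022], "yaw": 0, "jaw": 0.5}, {"travel": [0, 0, 0.015], "yaw": 0, "jaw": 0.5}, {"travel": [0, 0, 0.005], "yaw": 0, "jaw": 0.5}, {"travel": [0, 0, 0], "yaw": 0, "jaw": 0.5}]}}

```text
t: 10.95
position: [544.8, -201.5, 73.9]
ee_rot: [0.403, -3.113, -0.004]
force: [0.1, -0.3, 0.1]
finger_gap: 42.7
grip_force: 0.0
```

Emit:
{"op": "arm_command", "data": {"series": [{"travel": [0, 0, 0], "yaw": 0, "jaw": 0.3}, {"travel": [0, 0, 0], "yaw": 0, "jaw": 0.25}, {"travel": [0, 0, 0], "yaw": 0, "jaw": 0.2}, {"travel": [0, 0, 0], "yaw": 0, "jaw": 0.1}, {"travel": [0, 0, 0], "yaw": 0, "jaw": 0}, {"travel": [0, 0, 0], "yaw": 0, "jaw": 0}, {"travel": [0, 0, 0], "yaw": 0, "jaw": 0}], "grip_force": 40}}

```text
t: 11.53
position: [546.5, -203.2, 76.6]
ee_rot: [-0.401, 3.114, -0.001]
force: [0.0, 2.8, 6.7]
finger_gap: 11.7
grip_force: 40.2
```

Emit:
{"op": "arm_command", "data": {"series": [{"travel": [0, 0, -0.0015], "yaw": 0, "jaw": 0}, {"travel": [0, 0, 0], "yaw": 0, "jaw": 0}, {"travel": [0, 0, 0], "yaw": 0, "jaw": 0}]}}

```text
t: 11.78
position: [546.4, -203.2, 76.6]
ee_rot: [-0.401, 3.115, -0.001]
force: [3.6, 2.3, -2.9]
finger_gap: 11.4
grip_force: 40.5
```

Emit:
{"op": "arm_command", "data": {"series": [{"travel": [0, 0.003, 0], "yaw": 0, "jaw": 0}, {"travel": [0, 0.003, 0], "yaw": 0, "jaw": 0}, {"travel": [0, 0.003, 0], "yaw": 0, "jaw": 0}, {"travel": [0, 0.003, 0], "yaw": 0, "jaw": 0}, {"travel": [0, 0.003, 0], "yaw": 0, "jaw": 0}, {"travel": [0, 0.003, 0], "yaw": 0, "jaw": 0}, {"travel": [0, 0.003, 0], "yaw": 0, "jaw": 0}, {"travel": [0, 0.003, 0], "yaw": 0, "jaw": 0}, {"travel": [0, 0.003, 0], "yaw": 0, "jaw": 0}, {"travel": [0, 0, 0], "yaw": 0, "jaw": 0}, {"travel": [0, 0, 0], "yaw": 0, "jaw": 0}]}}

```text
t: 12.7
position: [540.5, -180.5, 76.7]
ee_rot: [-0.402, 3.113, -0.009]
force: [2.3, -8.5, -7.1]
finger_gap: 11.6
grip_force: 39.9
```

Emit:
{"op": "arm_command", "data": {"series": [{"travel": [0, 0.0025, 0.001], "yaw": 0, "jaw": 0}, {"travel": [0, 0.0025, 0], "yaw": 0, "jaw": 0}, {"travel": [0, 0, 0], "yaw": 0, "jaw": 0}, {"travel": [0, 0, 0], "yaw": 0, "jaw": 0}]}}

```text
t: 13.03
position: [539.3, -176.3, 76.6]
ee_rot: [-0.403, 3.112, -0.011]
force: [0.5, -9.6, 0.1]
finger_gap: 11.2
grip_force: 40.8
```

Emit:
{"op": "arm_command", "data": {"series": [{"travel": [0, -0.0015, 0], "yaw": 0, "jaw": 0}, {"travel": [0, -0.001, 0], "yaw": 0, "jaw": 0}, {"travel": [0, 0, 0], "yaw": 0, "jaw": 0}, {"travel": [0, 0, 0], "yaw": 0, "jaw": 0}]}}

```text
t: 13.37
position: [539.4, -176.4, 76.6]
ee_rot: [-0.402, 3.113, -0.006]
force: [1.1, -6.2, 2.6]
finger_gap: 11.7
grip_force: 41.5
```

Emit:
{"op": "arm_command", "data": {"series": [{"travel": [0, 0, 0], "yaw": 0, "jaw": 0.5}, {"travel": [0, 0, 0], "yaw": 0, "jaw": 0.5}, {"travel": [0, 0, 0], "yaw": 0, "jaw": 0.5}, {"travel": [0, 0, 0], "yaw": 0, "jaw": 0.5}]}}

```text
t: 13.7
position: [537.5, -173.7, 75.3]
ee_rot: [0.401, -3.114, -0.003]
force: [0.2, -0.8, 0.3]
finger_gap: 42.4
grip_force: 0.0
```

Emit:
{"op": "arm_command", "data": {"series": [{"travel": [0, 0, -0.02], "yaw": 0, "jaw": 0.5}, {"travel": [0, 0, -0.03], "yaw": 0, "jaw": 0.5}, {"travel": [0, 0, -0.025], "yaw": 0, "jaw": 0}, {"travel": [0, 0.032, 0], "yaw": 0, "jaw": 0}, {"travel": [0, 0.032, 0], "yaw": 0, "jaw": 0}, {"travel": [0.002, 0.032, 0], "yaw": 0, "jaw": 0}, {"travel": [0, 0.032, 0], "yaw": 0, "jaw": 0}, {"travel": [0, 0.0315, 0], "yaw": 0, "jaw": 0}, {"travel": [0, 0, 0.015], "yaw": 0, "jaw": 0}, {"travel": [0, 0, 0.01], "yaw": 0, "jaw": 0}, {"travel": [0, 0, 0], "yaw": 0, "jaw": 0}, {"travel": [0, 0, 0], "yaw": 0, "jaw": 0}, {"travel": [0, 0, 0], "yaw": 0, "jaw": 0}]}}

```text
t: 14.78
position: [496.5, -21.8, 125.7]
ee_rot: [-0.399, 3.116, -0.0]
force: [0.3, -0.5, 0.7]
finger_gap: -0.1
grip_force: 0.0
```

```bash
python3 rd.py 6
```

```text
15.0333 [496.51 -21.7  125.94] [ 0.18 -0.1   0.3 ] [0.27 0.45 0.55]
```

Emit:
{"op": "arm_command", "data": {"series": [{"travel": [0.001, 0.002, 0.003], "yaw": 0, "jaw": 0}, {"travel": [0, 0, 0.003], "yaw": 0, "jaw": 0}, {"travel": [0, 0, 0.001], "yaw": 0, "jaw": 0}, {"travel": [0, 0, 0], "yaw": 0, "jaw": 0}, {"travel": [0, 0, 0], "yaw": 0, "jaw": 0}]}}

```text
t: 15.5
position: [494.4, -19.2, 118.5]
ee_rot: [0.401, -3.116, -0.0]
force: [-0.4, -0.4, 0.6]
finger_gap: 0.1
grip_force: 0.0
```

Emit:
{"op": "arm_command", "data": {"series": [{"travel": [0, 0, 0.0005], "yaw": 0, "jaw": 0}, {"travel": [0, 0, 0.0005], "yaw": 0, "jaw": 0}, {"travel": [0, 0, 0], "yaw": 0, "jaw": 0}]}}

```text
t: 15.75
position: [494.5, -19.2, 117.7]
ee_rot: [-0.401, 3.116, -0.0]
force: [-1.2, 0.4, -0.3]
finger_gap: 0.1
grip_force: 0.0
```

Emit:
{"op": "arm_command", "data": {"series": [{"travel": [0, 0, 0.0005], "yaw": 0, "jaw": 0}, {"travel": [0, 0, 0.0005], "yaw": 0, "jaw": 0}, {"travel": [0, 0, 0], "yaw": 0, "jaw": 0}]}}

```text
t: 16.0
position: [494.6, -19.2, 117.0]
ee_rot: [-0.401, 3.116, -0.0]
force: [-1.0, -0.3, 3.2]
finger_gap: 0.0
grip_force: 1.6
```

Emit:
{"op": "arm_command", "data": {"series": [{"travel": [0, 0, 0.0005], "yaw": 0, "jaw": 0}, {"travel": [0, 0, 0.0005], "yaw": 0, "jaw": 0}, {"travel": [0, 0, 0], "yaw": 0, "jaw": 0}]}}

```text
t: 16.25
position: [494.6, -19.2, 116.2]
ee_rot: [-0.401, 3.115, -0.0]
force: [-0.8, 1.0, 7.3]
finger_gap: 0.3
grip_force: 3.5
```

Emit:
{"op": "arm_command", "data": {"series": [{"travel": [0, 0.0002, 0.001], "yaw": 0, "jaw": 0}, {"travel": [0, 0, 0.001], "yaw": 0, "jaw": 0}, {"travel": [0, 0.0002, 0.001], "yaw": 0, "jaw": 0}, {"travel": [0, 0, 0.001], "yaw": 0, "jaw": 0}, {"travel": [0, 0, 0], "yaw": 0, "jaw": 0}, {"travel": [0, 0, 0], "yaw": 0, "jaw": 0}]}}

```text
t: 16.75
position: [494.5, -18.8, 112.5]
ee_rot: [-0.401, 3.115, -0.0]
force: [-1.4, 1.2, 9.8]
finger_gap: -0.1
grip_force: 4.6
```

```bash
python3 rd.py 6
```

```text
17.0 [494.51 -18.76 112.57] [-1.46  0.53  9.19] [0.28 0.49 0.34]
```

Emit:
{"op": "arm_command", "data": {"series": [{"travel": [0, 0.0001, 0.001], "yaw": 0, "jaw": 0}, {"travel": [0, 0, 0.001], "yaw": 0, "jaw": 0}, {"travel": [0, 0.0001, 0.001], "yaw": 0, "jaw": 0}, {"travel": [0, 0, 0.001], "yaw": 0, "jaw": 0}, {"travel": [0, 0, 0], "yaw": 0, "jaw": 0}, {"travel": [0, 0, 0], "yaw": 0, "jaw": 0}]}}

```text
t: 17.55
position: [494.4, -18.5, 108.8]
ee_rot: [-0.401, 3.115, -0.0]
force: [-1.2, 0.5, 11.1]
finger_gap: -0.3
grip_force: 5.6
```

```bash
python3 rd.py 14
```

```text
18.2 [494.45 -18.5  108.81] [-1.72  1.21 11.11] [0.57 0.5  0.53]
```

A 12 N press now goes down about 9.5 mm, so roughly 4 mm more slide is needed. Going back to the fin.

Emit:
{"op": "arm_command", "data": {"series": [{"travel": [0, 0, -0.005], "yaw": 0, "jaw": 0}, {"travel": [0, 0, -0.005], "yaw": 0, "jaw": 0}, {"travel": [0, 0, -0.015], "yaw": 0, "jaw": 0}, {"travel": [0, 0, -0.03], "yaw": 0, "jaw": 0}, {"travel": [0, -0.0325, 0], "yaw": 0, "jaw": 0.5}, {"travel": [0, -0.0325, 0], "yaw": 0, "jaw": 0.5}, {"travel": [-0.003, -0.0325, 0], "yaw": 0, "jaw": 0.5}, {"travel": [0, -0.0325, 0], "yaw": 0, "jaw": 0.5}, {"travel": [0, -0.0335, 0], "yaw": 0, "jaw": 0.5}, {"travel": [0, 0, 0], "yaw": 0, "jaw": 0.5}, {"travel": [0, 0, 0], "yaw": 0, "jaw": 0.5}]}}

```text
t: 19.17
position: [539.0, -177.9, 162.4]
ee_rot: [-0.396, 3.116, -0.0]
force: [-0.0, 0.2, -0.9]
finger_gap: 42.6
grip_force: 0.0
```

Emit:
{"op": "arm_command", "data": {"series": [{"travel": [0, 0.0015, 0.025], "yaw": 0, "jaw": 0.5}, {"travel": [0, 0, 0.03], "yaw": 0, "jaw": 0.5}, {"travel": [0, 0, 0.02], "yaw": 0, "jaw": 0.5}, {"travel": [0, 0, 0.01], "yaw": 0, "jaw": 0.5}, {"travel": [0, 0, 0], "yaw": 0, "jaw": 0.3}, {"travel": [0, 0, 0], "yaw": 0, "jaw": 0.25}, {"travel": [0, 0, 0], "yaw": 0, "jaw": 0.2}, {"travel": [0, 0, 0], "yaw": 0, "jaw": 0.1}, {"travel": [0, 0, 0], "yaw": 0, "jaw": 0}, {"travel": [0, 0, 0], "yaw": 0, "jaw": 0}, {"travel": [0, 0, 0], "yaw": 0, "jaw": 0}], "grip_force": 40}}

```text
t: 20.08
position: [539.5, -175.7, 79.1]
ee_rot: [-0.401, 3.113, -0.004]
force: [-0.3, -3.7, 3.9]
finger_gap: 11.6
grip_force: 41.8
```

Emit:
{"op": "arm_command", "data": {"series": [{"travel": [0, 0.002, 0], "yaw": 0, "jaw": 0}, {"travel": [0, 0.002, 0], "yaw": 0, "jaw": 0}, {"travel": [0, 0.0015, 0], "yaw": 0, "jaw": 0}, {"travel": [0, 0, 0], "yaw": 0, "jaw": 0}, {"travel": [0, 0, 0], "yaw": 0, "jaw": 0}, {"travel": [0, 0, 0], "yaw": 0, "jaw": 0}]}}

```text
t: 20.58
position: [538.7, -172.4, 79.1]
ee_rot: [-0.402, 3.112, -0.01]
force: [-1.6, -9.9, 3.1]
finger_gap: 11.5
grip_force: 41.6
```

Emit:
{"op": "arm_command", "data": {"series": [{"travel": [0, 0.001, 0], "yaw": 0, "jaw": 0}, {"travel": [0, 0, 0], "yaw": 0, "jaw": 0}, {"travel": [0, 0, 0], "yaw": 0, "jaw": 0}]}}

```text
t: 20.83
position: [538.5, -171.7, 79.1]
ee_rot: [-0.402, 3.112, -0.01]
force: [-0.3, -10.7, 1.8]
finger_gap: 11.2
grip_force: 41.5
```

Emit:
{"op": "arm_command", "data": {"series": [{"travel": [0, -0.0015, 0], "yaw": 0, "jaw": 0}, {"travel": [0, -0.0015, 0], "yaw": 0, "jaw": 0}, {"travel": [0, 0, 0], "yaw": 0, "jaw": 0}, {"travel": [0, 0, 0], "yaw": 0, "jaw": 0}]}}

```text
t: 21.17
position: [538.5, -171.9, 79.0]
ee_rot: [-0.401, 3.113, -0.003]
force: [0.1, -2.7, 6.9]
finger_gap: 11.6
grip_force: 42.1
```

Emit:
{"op": "arm_command", "data": {"series": [{"travel": [0, 0, 0], "yaw": 0, "jaw": 0.5}, {"travel": [0, 0, 0], "yaw": 0, "jaw": 0.5}, {"travel": [0, 0, 0], "yaw": 0, "jaw": 0.5}, {"travel": [0, 0, 0], "yaw": 0, "jaw": 0.5}]}}

```text
t: 21.5
position: [536.9, -170.5, 77.4]
ee_rot: [0.401, -3.115, -0.002]
force: [-0.3, 0.8, -0.4]
finger_gap: 42.5
grip_force: 0.0
```

Emit:
{"op": "arm_command", "data": {"series": [{"travel": [0, 0, -0.02], "yaw": 0, "jaw": 0.5}, {"travel": [0, 0, -0.03], "yaw": 0, "jaw": 0.5}, {"travel": [0, 0, -0.025], "yaw": 0, "jaw": 0}, {"travel": [0, 0.031, 0], "yaw": 0, "jaw": 0}, {"travel": [0, 0.031, 0], "yaw": 0, "jaw": 0}, {"travel": [0.0025, 0.031, 0], "yaw": 0, "jaw": 0}, {"travel": [0, 0.031, 0], "yaw": 0, "jaw": 0}, {"travel": [0, 0.031, 0], "yaw": 0, "jaw": 0}, {"travel": [0, 0, 0.015], "yaw": 0, "jaw": 0}, {"travel": [0, 0, 0.01], "yaw": 0, "jaw": 0}, {"travel": [0, 0, 0.004], "yaw": 0, "jaw": 0}, {"travel": [0, 0, 0], "yaw": 0, "jaw": 0}, {"travel": [0, 0, 0], "yaw": 0, "jaw": 0}]}}

```text
t: 22.58
position: [496.1, -22.7, 123.3]
ee_rot: [0.399, -3.116, -0.0]
force: [-1.0, -0.6, 1.0]
finger_gap: 0.0
grip_force: 0.0
```

```bash
python3 rd.py 6
```

```text
22.8333 [496.21 -22.69 123.82] [-0.22 -0.06  0.33] [0.47 0.25 0.41]
```

Emit:
{"op": "arm_command", "data": {"series": [{"travel": [0.0005, 0.002, 0.003], "yaw": 0, "jaw": 0}, {"travel": [0, 0, 0.002], "yaw": 0, "jaw": 0}, {"travel": [0, 0, 0.0005], "yaw": 0, "jaw": 0}, {"travel": [0, 0, 0], "yaw": 0, "jaw": 0}, {"travel": [0, 0, 0], "yaw": 0, "jaw": 0}]}}

```text
t: 23.3
position: [494.7, -20.0, 118.1]
ee_rot: [0.402, -3.116, -0.0]
force: [0.5, 0.1, 0.0]
finger_gap: 0.0
grip_force: 0.0
```

Emit:
{"op": "arm_command", "data": {"series": [{"travel": [0, 0, 0.0005], "yaw": 0, "jaw": 0}, {"travel": [0, 0, 0.0005], "yaw": 0, "jaw": 0}, {"travel": [0, 0, 0], "yaw": 0, "jaw": 0}, {"travel": [0, 0, 0], "yaw": 0, "jaw": 0}]}}

```text
t: 23.63
position: [494.8, -20.1, 117.2]
ee_rot: [-0.401, 3.116, -0.0]
force: [-0.2, -0.8, 0.3]
finger_gap: -0.2
grip_force: 0.0
```

Emit:
{"op": "arm_command", "data": {"series": [{"travel": [0, 0, 0.0005], "yaw": 0, "jaw": 0}, {"travel": [0, 0, 0], "yaw": 0, "jaw": 0}, {"travel": [0, 0, 0], "yaw": 0, "jaw": 0}]}}

```text
t: 23.88
position: [494.8, -20.1, 117.0]
ee_rot: [-0.401, 3.116, -0.0]
force: [-0.6, 1.0, 3.3]
finger_gap: 0.1
grip_force: 1.8
```

Emit:
{"op": "arm_command", "data": {"series": [{"travel": [0, 0, 0.0005], "yaw": 0, "jaw": 0}, {"travel": [0, 0, 0], "yaw": 0, "jaw": 0}, {"travel": [0, 0, 0], "yaw": 0, "jaw": 0}]}}

```text
t: 24.13
position: [494.8, -20.1, 116.8]
ee_rot: [-0.401, 3.115, -0.0]
force: [-1.0, 0.7, 7.6]
finger_gap: 0.1
grip_force: 3.8
```

Emit:
{"op": "arm_command", "data": {"series": [{"travel": [0, 0, 0.0005], "yaw": 0, "jaw": 0}, {"travel": [0, 0, 0], "yaw": 0, "jaw": 0}, {"travel": [0, 0, 0], "yaw": 0, "jaw": 0}]}}

```text
t: 24.38
position: [494.8, -20.1, 116.3]
ee_rot: [-0.401, 3.115, -0.0]
force: [-0.6, 0.4, 8.3]
finger_gap: 0.0
grip_force: 3.9
```

Emit:
{"op": "arm_command", "data": {"series": [{"travel": [0, 0.0002, 0.001], "yaw": 0, "jaw": 0}, {"travel": [0, 0, 0.001], "yaw": 0, "jaw": 0}, {"travel": [0, 0.0002, 0.001], "yaw": 0, "jaw": 0}, {"travel": [0, 0, 0.001], "yaw": 0, "jaw": 0}, {"travel": [0, 0.0001, 0.001], "yaw": 0, "jaw": 0}, {"travel": [0, 0, 0.001], "yaw": 0, "jaw": 0}, {"travel": [0, 0.0001, 0.001], "yaw": 0, "jaw": 0}, {"travel": [0, 0, 0], "yaw": 0, "jaw": 0}, {"travel": [0, 0, 0], "yaw": 0, "jaw": 0}]}}

```text
t: 25.13
position: [494.7, -19.4, 109.7]
ee_rot: [-0.401, 3.115, -0.0]
force: [-2.6, 0.9, 11.6]
finger_gap: -0.1
grip_force: 5.8
```

```bash
python3 rd.py 10
```

```text
25.5833 [494.66 -19.41 109.78] [-2.18  0.77 11.53] [0.53 0.29 0.5 ]
```

Emit:
{"op": "arm_command", "data": {"series": [{"travel": [0.0001, 0.0001, 0.0009], "yaw": 0, "jaw": 0}, {"travel": [0, 0, 0], "yaw": 0, "jaw": 0}, {"travel": [0, 0, 0], "yaw": 0, "jaw": 0}, {"travel": [0, 0, 0], "yaw": 0, "jaw": 0}]}}

```text
t: 25.97
position: [494.7, -19.3, 109.0]
ee_rot: [-0.401, 3.115, -0.0]
force: [-2.5, 1.0, 12.0]
finger_gap: 0.2
grip_force: 6.0
```

```bash
python3 rd.py 24
```

```text
27.1167 [494.63 -19.36 108.97] [-2.28  1.   11.93] [0.49 0.51 0.42]
```

A 12 N press now gives about 8 mm, held steady for over a second. Retracting clear.

Emit:
{"op": "arm_command", "data": {"series": [{"travel": [0, 0, -0.004], "yaw": 0, "jaw": 0}, {"travel": [0, 0, -0.004], "yaw": 0, "jaw": 0}, {"travel": [0, 0, -0.005], "yaw": 0, "jaw": 0}, {"travel": [0, 0, -0.02], "yaw": 0, "jaw": 0}, {"travel": [0, 0, -0.04], "yaw": 0, "jaw": 0}, {"travel": [0, 0, -0.04], "yaw": 0, "jaw": 0}, {"travel": [0, 0, -0.03], "yaw": 0, "jaw": 0}, {"travel": [0, 0, 0], "yaw": 0, "jaw": 0}, {"travel": [0, 0, 0], "yaw": 0, "jaw": 0}, {"travel": [0, 0, 0], "yaw": 0, "jaw": 0}, {"travel": [0, 0, 0], "yaw": 0, "jaw": 0}]}}

```text
t: 28.08
position: [493.3, -19.1, 249.2]
ee_rot: [0.401, -3.112, -0.002]
force: [-0.7, 0.0, 0.2]
finger_gap: -0.0
grip_force: 0.0
```

```bash
python3 - <<'E'
from bench import ctrl
import cv2
p,d=ctrl.capture("wrist");o=ctrl.get_obs();print(o['t'],o['position'],o['force'])
cv2.imwrite("pics/w4.png",cv2.resize(p[:,:,::-1],(800,600)))
E
```

```text
28.1333 [493.30089539 -19.15761845 249.06545128] [ 0.2224557   0.58664517 -0.34781904]
```

View pics/w4.png

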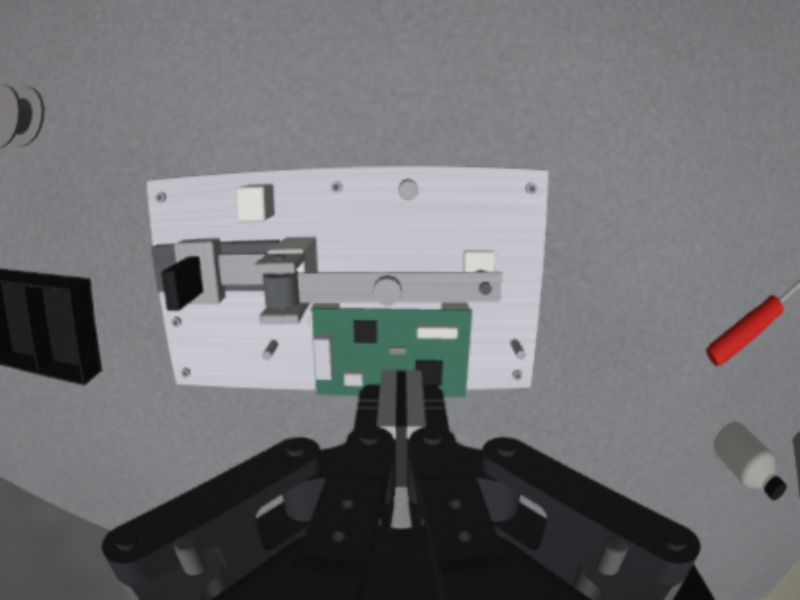

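The tongue has sprung back level (boss at (387,290)) and the adjuster has moved along (fin at (183,282)). The nylon block (253,203), dowel (408,188) and circuit board are where they were, and the hand is clear.

```bash
python3 -c "
from bench import ctrl
print(ctrl.finish_job())"
```

```text
the job is handed in; nothing more can be done
None
```

The job is handed in: as found, a 12 N press took the boss down about 19 mm; with the adjuster slid about 32 mm, a steady 11.9 N press takes it down about 8 mm, and the tongue is back up with the hand clear.

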